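Flip the ratchet and clamp the stone core in the press

ROBOT

A 6-joint arm with a two-finger parallel gripper is mounted at the origin on the work surface. World frame = base frame: x ahead of the robot, y to its left, z up, the work surface at z = 0. Lengths are in mm, angles in degrees, forces in N, time in s.
With the tool pointing down it reaches from about 300 to 850 mm from the base axis. Payload 4.2 kg.
Tool frame: the origin (TCP) lies on the centre line of the jaws, within the pads' length; the fingertips stand 14 mm ahead of it and the grasp point (between the pads) lies 5 mm behind it; z points along the fingers, y is the line along which they close (so a half turn about z gives the same grasp; the last joint's range is limited). The gripper opens to 91 mm and grips with 3 to 60 N. Pads are 32 mm wide; open, the fingers measure 118 mm over their backs; the gripper's body (76 mm by 178 mm) begins 60 mm behind the grasp point.
Start: joints at [-66.75, 18.312, 89.639, -0, 72.044, -1.146], TCP at [237.508, -523.671, 227.976] pointing down, gripper open.
Joint ranges: [-177.97, 177.97], [-48.28, 115.42], [12.27, 149.76], [-77.06, 257.06], [2.81, 150.46], [-146.56, 146.56]. Speed limits (degrees/s): [147.25, 147.25, 180, 180, 180, 180].

INTERFACE

Orientations are given as [roll, pitch, yaw] about the fixed x, y, z axes, in that order (R = Rz(yaw) Ry(pitch) Rx(roll)).
In Python, from workcell import env gives the robot as it stands.
- The arm moves only by the tool arm_command, never from a script. Its argument "motion" is a list of rows, each an object with "offset": the shift along the tool's x, y, z in m, a list of three; "spin": the turn about the tool's z in rad. In form: [{"offset": [tx, ty, tz], "spin": spin}, ...]. A call has 1 to 5 rows; each row shifts and turns the commanded pose from where the row before left it, along the tool's axes as they then stand; what a row does not reach is not made up. A row lasts 1/8 s, in which the tool goes at most 62.5 mm and 10.7 degrees, less where a joint would pass 70% of its speed; a pose out of reach is approached as far as the arm can. A call with a gripper value outside its range is refused whole. "jaw" is the finger opening in m, from 0 to 0.0912, set as the call begins (left out, the last holds). The fingers move at their own pace and stop on an object; "newtons" is the grip in N (left out, the last holds). Time passes only in rows, so rows that do not move let the fingers close. It gives the time, the measured TCP pose, the force, the opening and the grip force at its end, in the units of the state.
- env.state(): the state, without advancing time (a new reading comes with each control period).
- env.grab_frame(name): name is "side" or "top"; returns (picture, depth): 480x640x3 uint8, blue, green, red; 480x640 float32, mm along the optical axis (not along the pixel's ray), 0 where there is no reading.
- env.camera_model(name): a dict with "fx", "fy", "cx", "cy" (pixels), "eye" and "rotation" of the camera in the world. Camera axes: x right, y down, z forward; pixel columns grow to the right and rows downward; lengths in mm; the calibration is good to about 2 mm. A picture is of the moment at which its call begins. camera_model takes no time and is no camera call.
- env.job_done(): hands the job in; it is judged then, once.
Trained networks look in the newest picture that a camera, given by its name, has taken for a name from the list of things; names that differ only in an ending like _2 or _b are one class to them, and where a whole thing is asked for, a point or a joint stands for the part that bears it (a point fixed in the world has none). Each returns a list of dicts, best first, with "score" (0 to 1); they miss things now and then, are a little off and sometimes report something else, mostly with a low value. They report only what shows in the picture. A call takes as long as a camera call. They do not tell look-alikes from the thing itself.
- env.boxes_of(camera, target): "bbox" ([left, top, right, bottom] in pixels, round what is visible of it).
- env.pinpoint(camera, target): "location" ([column, row] in pixels: a listed point, or the origin of a listed thing).
The state is a dict: "time_s": time; "qpos": joint angles; "qvel": joint speeds; "effort": joint torques, N m; "ee_pos": TCP position; "ee_rot": TCP orientation; "force": force on the tool from outside, world axes, zero at the start; "torque": the same for the moment, N m; "gripper_width": finger opening in mm; "gripper_force": force on a finger pad.
Only numpy, scipy, OpenCV 4.12 (cv2) and the standard library are available. Lean on these libraries where they do the work, as an engineer would, in place of code of your own. Each camera call takes 0.05 s, during which the arm holds its last target. There are 200 camera calls.

TASK

The stone core must be clamped in the little ratchet press, but the ratchet was left set to raise. Gently flip the direction lever on top of the ratchet head right over to lower, swing the handle right back counter-clockwise to feel that it now free-wheels, then ratchet the handle clockwise until the foot holds the core firmly without crushing it (about 35 N of clamping), let go, and leave the other things on the table alone.

Things in the scene. Friction and masses are not known exactly. Their poses are not given: they have to be found in the camera images.
- selector (a joint): direction lever on top of the ratchet head, carried by the handle, turning about the axle: 0 = raise (as left), 1.0 rad = lower, both ends are stops; positive is clockwise from above. It stays where it is left (0.5 to 1.5 N at its fin moves it); within 0.2 rad of a stop counts as over. At a stop it passes the push on to the handle
- tab: upright fin at the lever's end, to be pushed or pinched: dark steel, 16 (radial, its x axis, away from the axle) x 9 (its y) x 26 mm tall; origin at its centre, 50 mm from the axle, about 197 mm above the table; the 12 mm wide lever arm's top is 13 mm lower. Azimuth seen from above: bed yaw + handle + 0.5 - selector. Pushed with over 15 N it bends
- handle (a joint): press handle's angle about the axle, rad, positive counter-clockwise from above, stops at -0.7 and 0.7. Lever at lower: clockwise turns the screw (1 rad lowers the foot 11 mm), counter-clockwise free-wheels over clicking teeth 0.31 rad apart (1 to 2 N at the knob). Lever at raise: the other way round. After a reversal up to 0.31 rad passes before the teeth catch
- knob: black upright cylinder knob at the handle's end, 24 mm across, 44 mm tall, spinning freely, so it can be pinched from above and led round without turning the gripper; origin on its axis 115 mm from the axle, about 190 mm above the table; top 20 mm above the origin, underside 24 mm and the handle bar's top 28 mm below it. At handle 0 it lies along the bed's -x from the axle
- axle (a point): centre of the top of the round steel ratchet head (86 mm across, 40 mm tall), on the upright axle of handle, lever and screw, over the bed's middle; about 177 mm above the table (the frame's height varies by some mm). The lever's flat hub lies on it, up to 9 mm higher
- foot_stem (a point): point on the screw's axis inside the bridge, above the foot. Turning the free screw takes about 7 N along the arc at the knob in motion, 2.5 to 4 N read at a halt; once the foot presses, 1 N more for each 10 N of clamping (at 35 N: 3.5 to 4 N more than free). Wanted 35 N, 15 to 60 will do; over 80 N crushes the core. The screw holds when let go
- bed: steel base plate of the press, 150 x 230 x 20 mm with a cork pad, fixed; origin at the centre of its underside, x axis away from the robot, z up; the handle reaches out over its -x side. Two columns on its y axis at +-90 mm carry a bridge (215 mm along y, 60 mm along x, top 131 mm up, column nuts 6 mm higher) with the screw at its middle
- core: grey stone core, a faceted lump about 60 mm across and roughly 30 mm tall, loose on the middle of the bed below the foot; origin at the middle of its underside. The sprung rubber foot (36 mm across, gives 1 mm for each 6 N) stands some 4 to 12 mm above it at the start, not measured
- flake_a: bystander: stone flake 48 mm across, 9 mm tall, on the table
- flake_b: bystander: stone flake 38 mm across, 8 mm tall, on the table
- flake_c: bystander: stone flake 34 mm across in the white tray
- caliper: bystander: steel and black calliper 190 mm long, 11 mm tall, lying beside the press
- tray: bystander: white tray 90 x 110 x 22 mm beside the press
- jar: bystander: small clear jar 44 mm across, 55 mm tall, behind the press
- pebble: bystander: round hammer pebble 56 mm across, 26 mm tall, behind the press
There are look-alikes about, which are no part of the job. What is shaped like the core but green or yellow is not meant.

How it is judged (in metres and radians):
On the way, in this order (a step that is already met when the one before it is completed fails the run):
1. the direction lever is flipped over to lower (value of joint selector above 0.8 rad), for 0.2 s.
2. the handle is swung well back counter-clockwise (beyond 0.35 rad), free-wheeling: lever still at lower, core not yet clamped (value of joint handle above 0.35 rad and value of joint selector above 0.8 rad and contact force between bed and core below 10 N), for 0.05 s.
3. the foot clamps the core with more than 15 N (contact force between bed and core above 15 N), for 0.2 s.
At the end, for the whole second after the job is handed in: the core rests upright under the foot within 18 mm of the middle of the bed, at rest, clamped with 15 to 60 N, and the direction lever is at lower (over 0.8 rad) (contact force between bed and core between 15 and 60 N and value of joint selector above 0.8 rad and horizontal distance between core and bed below 0.018 m and angle between core's own z axis and vertical below 0.15 rad and linear speed of core below 0.01 m/s); the robot touches nothing.
It fails at once if the core is squeezed with more than 80 N (contact force between bed and core above 80 N).
It fails at once if the fin of the direction lever is pushed with more than 15 N (contact force between anything else and tab above 15 N).
It fails at once if a bystander is moved by more than 20 mm (distance of any of flake_a, flake_b, flake_c, caliper, tray, jar, pebble from where it was at the start of the episode above 0.02 m).
It also fails if it takes over 62 s, if anything falls off the work surface, if the arm or the gripper's body presses on something with over 40 N, if the wrist force passes 120 N, or if a joint passes its speed limit or range.

## Working session

There is one attempt and no reset: what is moved stays moved. The work goes in short steps, Python scripts to look and compute and a tool call to move; the robot and the scene stay as the last step left them, time stands still between calls to the robot, and variables do not carry over. Pictures are saved under pics/ and viewed, at most 10 in all, crops included, and the job is handed in when it is done.

Besides the shell and the picture viewer there is one more tool, called as a command line: name --argument value ..., lists and objects as JSON in quotes. arm_command: Moves the arm, as the interface text tells. Its arguments: {"type":"object","properties":{"motion":{"type":"array"},"jaw":{"type":"number"},"newtons":{"type":"number"}},"required":["motion"]}

```bash
ls; mkdir -p pics; cat > h.py <<'E'
import numpy as np, cv2
from workcell import env
def cam(n):
    m=env.camera_model(n); return m,np.array(m['eye'],float).ravel(),np.array(m['rotation'],float).reshape(3,3)
def at_z(n,uv,z):
    m,e,R=cam(n); d=R@np.array([(uv[0]-m['cx'])/m['fx'],(uv[1]-m['cy'])/m['fy'],1.]); return e+d*(z-e[2])/d[2]
def by_depth(n,uv,D,k=2):
    m,e,R=cam(n); u,v=int(round(uv[0])),int(round(uv[1])); p=D[max(v-k,0):v+k+1,max(u-k,0):u+k+1]; p=p[p>0]
    if not len(p): return None
    z=np.median(p); return e+R@(np.array([(uv[0]-m['cx'])/m['fx'],(uv[1]-m['cy'])/m['fy'],1.])*z)
def proj(n,P):
    m,e,R=cam(n); c=R.T@(np.array(P)-e); return m['fx']*c[0]/c[2]+m['cx'],m['fy']*c[1]/c[2]+m['cy']
E
python3 - <<'E'
from h import *
np.set_printoptions(precision=1,suppress=True)
for n in('top','side'):
    p,D=env.grab_frame(n); cv2.imwrite(f'pics/{n}0.png',p); np.save(n+'0.npy',D)
    print(n,cam(n)[1],cam(n)[2].tolist())
    for t in('tab','knob','axle','bed','core'):
        for r in env.pinpoint(n,t)[:3]: print(t,r['score'],r['location'],by_depth(n,r['location'],D))
print(env.state())
E
```

```text
picsTraceback (most recent call last):
  File "<stdin>", line 5, in <module>
  File "h.py", line 4, in cam
    m=env.camera_model(n); return m,np.array(m['eye'],float).ravel(),np.array(m['rotation'],float).reshape(3,3)
                                                                     ~~~~~~~~~~~~~~~~~~~~~~~~~~~~~~~~~~~~~^^^^^
ValueError: cannot reshape array of size 3 into shape (3,3)
```

```bash
sed -i 's/^import numpy.*/&\nfrom scipy.spatial.transform import Rotation as Ro/; s/np.array(m\[.rotation.\],float).reshape(3,3)/Ro.from_euler("xyz",m["rotation"],degrees=True).as_matrix()/' h.py
python3 - <<'E'
from h import *
np.set_printoptions(precision=1,suppress=True)
for n in('top','side'):
    print(env.camera_model(n))
    p,D=env.grab_frame(n); cv2.imwrite(f'pics/{n}0.png',p); np.save(n+'0.npy',D)
    for t in('tab','knob','axle','bed','core'):
        for r in env.pinpoint(n,t)[:3]: print(t,r['score'],r['location'],by_depth(n,r['location'],D))
print(env.state())
E
```

```text
{'fx': 498.56114820259626, 'fy': 498.56114820259626, 'cx': 327.2105310246485, 'cy': 244.2608011347192, 'eye': array([440.2,  41.8, 991. ]), 'rotation': array([-167. ,   -0. ,  -88.4])}
tab 0.57 [437.2, 217.4] [ 674.  -133.9  199.8]
tab 0.56 [412.0, 309.2] [520.9 -89.2 208.7]
knob 0.76 [407.4, 308.8] [521.8 -82.8 203.6]
knob 0.46 [416.3, 261.1] [ 605.5 -103.7  170.2]
axle 0.72 [437.2, 241.9] [ 636.1 -136.4  184.5]
bed 0.8 [417.5, 260.5] [ 605.6 -104.9  175.1]
core 0.96 [379.8, 168.1] [826.3 -56.3  29.5]
core 0.83 [376.0, 368.9] [426.1 -50.7  29.2]
core 0.56 [417.8, 266.2] [ 599.7 -108.8  155.4]
{'fx': 496.73708808667106, 'fy': 496.73708808667106, 'cx': 314.97726987613925, 'cy': 241.1532100476965, 'eye': array([ 231.9, -424.8,  746.4]), 'rotation': array([-135.9,   -1.1,  -42.3])}
tab 0.61 [432.6, 431.0] [ 586.1 -319.9   12.3]
tab 0.44 [398.6, 246.3] [ 678.8 -135.8  206.9]
knob 0.63 [302.3, 289.8] [ 517.1 -100.5  203.6]
axle 0.87 [378.6, 277.1] [ 628.  -145.2  183.5]
bed 0.76 [362.7, 341.1] [ 605.2 -151.7   43. ]
bed 0.67 [370.2, 300.9] [ 596.3 -160.2  168.2]
core 0.97 [240.0, 378.1] [417.4 -65.   30. ]
core 0.85 [364.4, 332.8] [ 615.  -145.3   50.3]
{'time_s': 0.65, 'qpos': array([-66.7,  18.3,  89.6,   0. ,  72. ,  -1.1]), 'qvel': array([ 0. ,  0. , -0.1, -0. ,  0. , -0. ]), 'effort': array([  0. , -41.2, -23.2,   0.1,   0. ,   0. ]), 'ee_pos': array([ 237.5, -523.7,  228. ]), 'ee_rot': array([180. ,  -0. ,  24.4]), 'force': array([-0.3,  0.2, -0.5]), 'torque': array([ 0., -0.,  0.]), 'gripper_force': 0.0, 'gripper_width': 91.1480699004605}
```

View pics/top0.png

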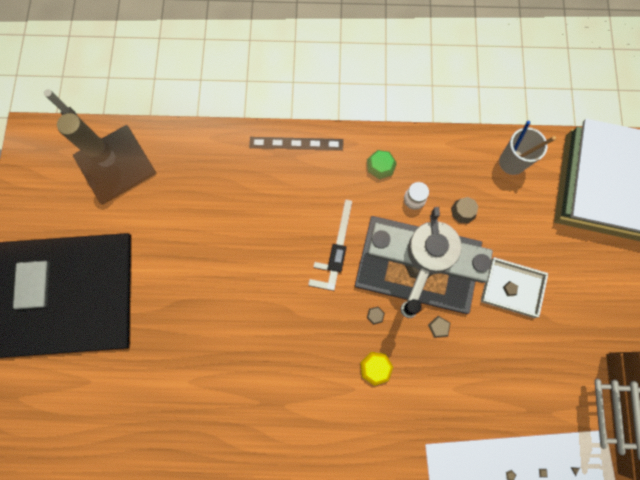

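View pics/side0.png

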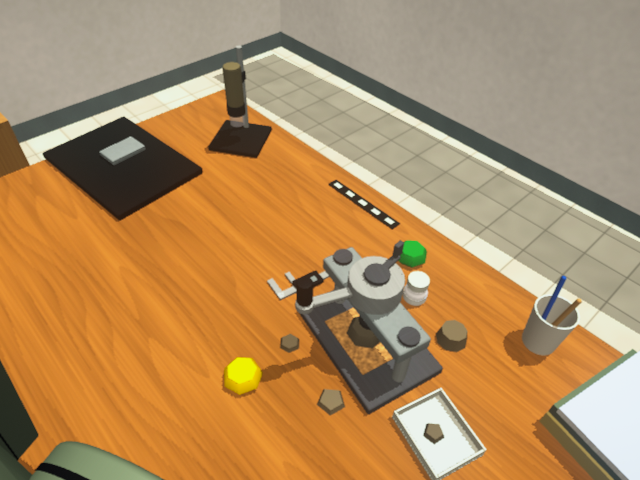

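The top view shows the press near (425,262): fin at (436,213), knob at (412,308), nuts at (380,239) and (481,263). For the core there are three candidates. Green (380,165) and yellow (377,369) are look-alikes. The grey lump under the foot, at side (364,330), is the one meant. Next I measure the geometry from the depth clouds.

```bash
python3 - <<'E'
from h import *
np.set_printoptions(precision=1,suppress=True)
for n in('top','side'):
    m,e,R=cam(n); D=np.load(n+'0.npy'); v,u=np.mgrid[:480,:640]
    P=np.stack([(u-m['cx'])/m['fx']*D,(v-m['cy'])/m['fy']*D,D],-1).reshape(-1,3)@R.T+e
    P=P[D.ravel()>0]; P=P[(abs(P[:,0]-610)<150)&(abs(P[:,1]+110)<130)]
    print(n,'z>195'); Q=P[P[:,2]>195]
    for s,c in(('knob',Q[:,0]<570),('fin',Q[:,0]>650)):
        S=Q[c]; print(s,len(S),S.min(0) if len(S) else '',S.max(0) if len(S) else '',np.median(S,0) if len(S) else '')
        T=S[S[:,2]>S[:,2].max()-4]; print('  top',len(T),T.mean(0),(cv2.minAreaRect(T[:,:2].astype(np.float32))))
    H=P[(P[:,2]>173)&(P[:,2]<181)&(P[:,0]>585)]
    (c,r)=cv2.minEnclosingCircle(H[:,:2].astype(np.float32)); print('head',len(H),np.median(H[:,2]),c,r)
    G=P[(P[:,2]>182)&(P[:,2]<192)&(P[:,0]>600)]; print('hub',len(G),G.mean(0))
    N=P[(P[:,2]>125)&(P[:,2]<134)]; print('bridge',len(N),cv2.minAreaRect(N[:,:2].astype(np.float32)))
    for z0,z1 in((134,140),(17,24)):
        N=P[(P[:,2]>z0)&(P[:,2]<z1)]; print(z0,len(N),cv2.minAreaRect(N[:,:2].astype(np.float32)))
p=cv2.imread('pics/top0.png')[170:350,320:520];s=cv2.imread('pics/side0.png')[225:365,260:460]
cv2.imwrite('pics/c1.png',np.vstack([cv2.resize(p,None,fx=1.75,fy=1.75,interpolation=2),cv2.resize(s,None,fx=1.75,fy=1.75,interpolation=2)]))
E
```

```text
top z>195
knob 196 [ 514.3 -104.   195.5] [537.4 -81.2 211.7] [525.  -92.2 208.2]
  top 119 [525.6 -92.6 209.2] ((526.0233154296875, -92.44154357910156), (21.68170928955078, 20.584617614746094), 45.38304901123047)
fin 74 [ 673.7 -135.5  195.9] [ 689.4 -126.3  211.6] [ 680.6 -130.2  207.8]
  top 39 [ 681.5 -131.5  209.3] ((681.6014404296875, -131.02581787109375), (8.297895431518555, 15.621825218200684), 89.12300109863281)
head 1403 175.51204515183065 (637.2291870117188, -135.60279846191406) 47.74311065673828
hub 478 [ 637.7 -135.2  184.3]
bridge 1927 ((631.6263427734375, -136.34640502929688), (214.85630798339844, 60.6047248840332), 77.6264419555664)
134 436 ((619.6675415039062, -133.47776794433594), (210.5054168701172, 57.53255081176758), 77.79376983642578)
17 3060 ((665.0859375, -142.10122680664062), (228.6089324951172, 218.53871154785156), 78.4002914428711)
side z>195
knob 254 [ 513.  -106.6  195.2] [536.4 -81.6 210.3] [522.8 -97.2 207.1]
  top 159 [524.7 -95.1 208. ] ((524.2907104492188, -94.90216064453125), (23.46607208251953, 21.028478622436523), 49.41089630126953)
fin 96 [ 671.8 -138.7  195.5] [ 689.2 -129.2  210.4] [ 678.3 -134.9  206.2]
  top 47 [ 680.5 -133.4  208.5] ((680.8634033203125, -133.32476806640625), (15.746963500976562, 7.882401943206787), 4.856628894805908)
head 1427 175.31556476971411 (635.4627685546875, -139.28738403320312) 46.847782135009766
hub 512 [ 637.9 -137.9  183.9]
bridge 1889 ((630.9279174804688, -137.54885864257812), (214.85696411132812, 60.32855987548828), 78.16764068603516)
134 531 ((620.9783935546875, -135.6842803955078), (210.24464416503906, 64.156982421875), 81.08340454101562)
17 4141 ((647.7267456054688, -132.70648193359375), (214.40463256835938, 223.3862762451172), 89.91622161865234)
```

View pics/c1.png

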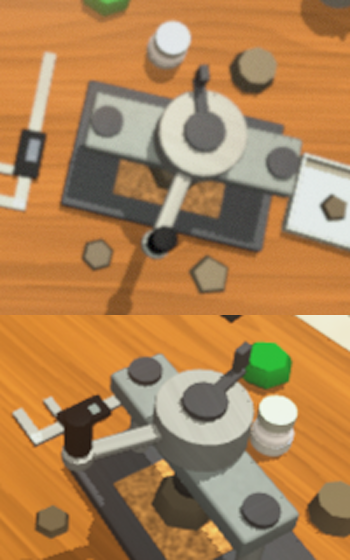

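The crop confirms a grey core under the foot and the lever fin at the back of the press (raise). Measured values:

| Item | Measured | Check |
|---|---|---|
| Axle | about (631,-137) | – |
| Bed yaw | -12° | – |
| Knob | 114.6 mm out | expected 115 |
| Handle | about -0.18 rad | – |
| Fin | 50 mm out, azimuth 5.5° | predicted 6.4° |

Now I move above the fin.

arm_command --motion '[{"offset": [0.015, -0.003, -0.035], "spin": 0}, {"offset": [0.055, -0.017, 0], "spin": 0}, {"offset": [0.055, -0.017, 0], "spin": 0}, {"offset": [0.055, -0.017, 0], "spin": 0}, {"offset": [0.055, -0.017, 0], "spin": 0}]' --jaw 0.024 --newtons 5

```text
time_s: 1.27
ee_pos: [423.4, -360.7, 263.2]
ee_rot: [180.0, -0.0, 24.4]
force: [-0.1, -0.5, -0.4]
gripper_width: 43.9
gripper_force: 0.0
```

arm_command --motion '[{"offset": [0.055, -0.017, 0], "spin": 0}, {"offset": [0.055, -0.017, 0], "spin": 0}, {"offset": [0.055, -0.017, 0], "spin": 0}, {"offset": [0.055, -0.017, 0], "spin": 0}, {"offset": [0.055, -0.017, 0], "spin": 0}]'

```text
time_s: 1.9
ee_pos: [638.8, -169.5, 263.1]
ee_rot: [180.0, -0.0, 24.4]
force: [0.8, -0.9, 0.4]
gripper_width: 24.1
gripper_force: 0.0
```

arm_command --motion '[{"offset": [0.055, -0.017, 0], "spin": 0}, {"offset": [0, 0, 0], "spin": 0.165}, {"offset": [0, 0, 0], "spin": 0.165}, {"offset": [0, 0, 0], "spin": 0}, {"offset": [0, 0, 0], "spin": 0}]'

```text
time_s: 2.52
ee_pos: [680.5, -132.9, 263.0]
ee_rot: [180.0, -0.0, 5.6]
force: [0.1, -0.0, 0.7]
gripper_width: 23.9
gripper_force: 0.0
```

arm_command --motion '[{"offset": [0, 0, 0.03], "spin": 0}, {"offset": [0, 0, 0.015], "spin": 0}, {"offset": [0, 0, 0.014], "spin": 0}, {"offset": [0, 0, 0], "spin": 0}, {"offset": [0, 0, 0], "spin": 0}]'

```text
time_s: 3.15
ee_pos: [681.1, -132.9, 204.8]
ee_rot: [180.0, -0.1, 5.5]
force: [-0.4, -0.5, 0.4]
gripper_width: 24.0
gripper_force: 0.0
```

arm_command --motion '[{"offset": [-0.0001, 0.003, 0], "spin": 0.06}, {"offset": [-0.0001, 0.003, 0], "spin": 0.06}, {"offset": [-0.0001, 0.003, 0], "spin": 0.06}, {"offset": [-0.0001, 0.003, 0], "spin": 0.06}, {"offset": [-0.0001, 0.003, 0], "spin": 0.06}]'

```text
time_s: 3.78
ee_pos: [680.2, -147.6, 205.1]
ee_rot: [-180.0, -0.1, -11.8]
force: [-0.5, 0.4, 0.0]
gripper_width: 24.4
gripper_force: 0.3
```

arm_command --motion '[{"offset": [-0.0002, 0.004, 0], "spin": 0.08}, {"offset": [-0.0002, 0.004, 0], "spin": 0.08}, {"offset": [-0.0002, 0.004, 0], "spin": 0.08}, {"offset": [-0.0002, 0.004, 0], "spin": 0.08}, {"offset": [-0.0002, 0.004, 0], "spin": 0.08}]'

```text
time_s: 4.4
ee_pos: [672.2, -165.2, 205.1]
ee_rot: [-179.9, -0.1, -34.7]
force: [0.0, 1.8, -0.5]
gripper_width: 23.8
gripper_force: 0.9
```

arm_command --motion '[{"offset": [-0.0002, 0.004, 0], "spin": 0.08}, {"offset": [-0.0002, 0.004, 0], "spin": 0.08}, {"offset": [-0.0001, 0.003, 0], "spin": 0.06}, {"offset": [-0.0001, 0.002, 0], "spin": 0.04}, {"offset": [0, 0, 0], "spin": 0}]'

```text
time_s: 5.03
ee_pos: [663.4, -175.2, 205.0]
ee_rot: [-179.9, -0.1, -49.5]
force: [0.2, 1.2, 0.3]
gripper_width: 23.9
gripper_force: 0.5
```

```bash
cat >> h.py <<'E'
AX=np.array([631.3,-137.0]); YAW=-12.1
def look(tag):
    o={}
    for n in('top','side'):
        p,D=env.grab_frame(n); cv2.imwrite(f'pics/{n}{tag}.png',p); m,e,R=cam(n); v,u=np.mgrid[:480,:640]
        P=np.stack([(u-m['cx'])/m['fx']*D,(v-m['cy'])/m['fy']*D,D],-1).reshape(-1,3)@R.T+e
        P=P[D.ravel()>0]; r=np.hypot(*(P[:,:2]-AX).T)
        for s,lo,hi,z0,z1 in(('fin',38,62,205,214),('knob',98,132,205,214),('bar',55,95,155,168)):
            S=P[(r>lo)&(r<hi)&(P[:,2]>z0)&(P[:,2]<z1)]
            if len(S)>5:
                c=np.array(cv2.minAreaRect(S[:,:2].astype(np.float32))[0]); d=c-AX; print(n,s,len(S),c.round(1),'r',np.hypot(*d).round(1),'az',np.degrees(np.arctan2(d[1],d[0])).round(1))
    return o
E
python3 -c "
from h import *
look('a'); s=env.state(); print(s['force'],s['ee_pos'],s['ee_rot'])"
```

```text
top fin 25 [ 666.4 -163.9] r 44.2 az -37.5
top knob 169 [539.6 -69.1] r 114.1 az 143.5
top bar 224 [571.6 -92.4] r 74.6 az 143.2
side knob 163 [538.  -70.5] r 114.6 az 144.5
side bar 257 [570.2 -93.5] r 75.0 az 144.5
[0.50777781 1.0697531  0.70004231] [ 663.49980451 -175.32424085  204.85061016] [-1.79925566e+02 -8.56526031e-02 -4.94717466e+01]
```

The handle came along by about -0.24 rad, so selector is only about 0.6. I keep leading the fin slowly and watch the last joint's range.

arm_command --motion '[{"offset": [-0.0002, 0.003, 0], "spin": 0.04}, {"offset": [-0.0003, 0.003, 0], "spin": 0.04}, {"offset": [-0.0003, 0.003, 0], "spin": 0.04}, {"offset": [-0.0004, 0.003, 0], "spin": 0.04}, {"offset": [0, 0, 0], "spin": 0}]'

```text
time_s: 5.75
ee_pos: [652.0, -182.0, 203.8]
ee_rot: [179.9, 0.0, -58.7]
force: [0.7, 0.8, -0.1]
gripper_width: 23.6
gripper_force: 0.6
```

```bash
python3 -c "
from h import *
look('b'); s=env.state(); print(s['force'],s['ee_pos'],s['ee_rot'],s['qpos'])"
```

```text
top fin 37 [ 645.4 -180.6] r 45.8 az -72.1
top knob 171 [545.4 -60.6] r 115.0 az 138.4
top bar 218 [575.5 -87. ] r 74.9 az 138.1
side knob 160 [544.8 -62.9] r 113.9 az 139.4
side bar 251 [575.  -88.9] r 74.1 az 139.5
[0.58106287 0.19590592 0.8909959 ] [ 651.81309829 -181.74261637  203.44638572] [ 1.79894081e+02  7.54396519e-02 -5.86849142e+01] [-1.65403751e+01  2.84683583e+01  7.69896484e+01 -2.89439806e-02
  7.46690023e+01  1.32152153e+02]
```

arm_command --motion '[{"offset": [-0.0005, 0.0035, 0], "spin": 0.04}, {"offset": [-0.0006, 0.0035, 0], "spin": 0.04}, {"offset": [-0.0007, 0.0035, 0], "spin": 0.04}, {"offset": [0, 0, 0], "spin": 0}]'

```text
time_s: 6.35
ee_pos: [642.4, -185.3, 203.8]
ee_rot: [180.0, 0.0, -65.6]
force: [3.0, -1.2, -1.8]
gripper_width: 23.9
gripper_force: 1.4
```

```bash
python3 -c "
from h import *
look('c'); s=env.state(); print(s['force'],s['ee_pos'],s['ee_rot'],s['qpos'])
p=cv2.imread('pics/topc.png')[170:350,320:520];s=cv2.imread('pics/sidec.png')[225:365,260:460]
cv2.imwrite('pics/c2.png',np.hstack([cv2.resize(p,(400,360),interpolation=2),cv2.resize(s,(400,360),interpolation=2)]))"
```

```text
top fin 36 [ 635.8 -183.2] r 46.5 az -84.5
top knob 169 [546.4 -59.6] r 114.9 az 137.7
top bar 221 [576.3 -86.3] r 74.8 az 137.4
side knob 163 [545.6 -62. ] r 113.9 az 138.8
side bar 240 [575.3 -88.7] r 74.0 az 139.2
[ 3.35539235  0.01658532 -2.10212379] [ 642.4032737  -185.24175675  203.86469032] [ 1.79971808e+02  6.77682393e-03 -6.55562211e+01] [-1.70643364e+01  2.76523920e+01  7.83204278e+01 -1.41535604e-02
  7.40527839e+01  1.38495775e+02]
```

View pics/c2.png

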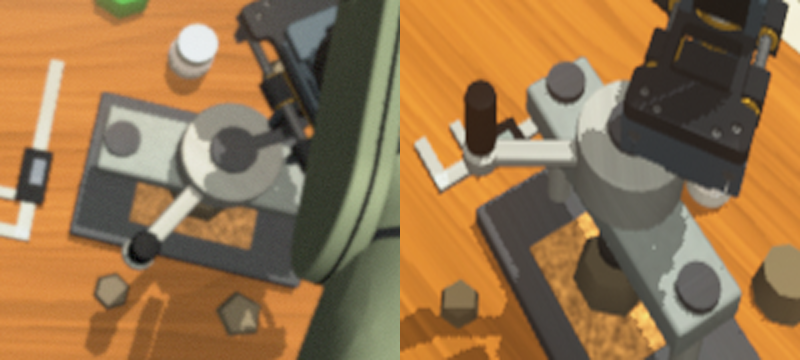

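Handle has stopped at about -0.5 while the fin is at azimuth -68°, so selector is about 0.97 (top crop: hub (232,148), lever end (300,120)). Next I back off, rise and go to the knob.

arm_command --motion '[{"offset": [0, -0.007, 0], "spin": 0}, {"offset": [0, 0, -0.03], "spin": 0}, {"offset": [0, 0, -0.03], "spin": 0}, {"offset": [0, 0, 0], "spin": -0.18}, {"offset": [0, 0, 0], "spin": -0.18}]'

```text
time_s: 7.08
ee_pos: [648.7, -182.1, 264.7]
ee_rot: [180.0, 0.0, -44.6]
force: [-1.2, 0.0, -0.5]
gripper_width: 23.9
gripper_force: 0.0
```

arm_command --motion '[{"offset": [0, 0, 0], "spin": -0.18}, {"offset": [0, 0, 0], "spin": -0.18}, {"offset": [0, 0, 0], "spin": -0.18}, {"offset": [-0.043, -0.031, 0], "spin": 0}, {"offset": [-0.043, -0.031, 0], "spin": 0}]' --jaw 0.06

```text
time_s: 7.7
ee_pos: [579.3, -100.5, 263.5]
ee_rot: [180.0, 0.1, -14.0]
force: [0.2, 0.2, -0.0]
gripper_width: 60.4
gripper_force: 0.0
```

arm_command --motion '[{"offset": [-0.043, -0.031, 0], "spin": 0}, {"offset": [0, 0, 0], "spin": 0}, {"offset": [0, 0, 0], "spin": 0}]'

```text
time_s: 8.07
ee_pos: [546.6, -61.0, 264.4]
ee_rot: [180.0, -0.0, -14.0]
force: [0.6, -1.0, 0.2]
gripper_width: 59.7
gripper_force: 0.0
```

```bash
python3 -c "
from h import *
look('d'); s=env.state(); print(s['force'],s['ee_pos'],s['ee_rot'],s['qpos'])"
```

```text
side fin 67 [ 648.2 -184.9] r 50.7 az -70.5
side knob 125 [543.1 -62.3] r 115.6 az 139.7
side bar 241 [575.  -88.9] r 74.0 az 139.5
[-1.01285627 -0.24136971  0.50203253] [547.03257256 -61.5432223  263.93375655] [ 1.79975281e+02 -9.09535625e-03 -1.40253633e+01] [-7.60108572e+00  1.49042199e+01  8.92772469e+01 -2.63862848e-02
  7.58122622e+01  9.64307454e+01]
```

arm_command --motion '[{"offset": [-0.001, 0, 0.04], "spin": 0}, {"offset": [0, 0, 0.025], "spin": 0}, {"offset": [0, 0, 0.01], "spin": 0}, {"offset": [0, 0, 0], "spin": 0}]'

```text
time_s: 8.68
ee_pos: [545.7, -61.1, 188.6]
ee_rot: [180.0, 0.0, -14.0]
force: [0.0, 0.3, 0.6]
gripper_width: 59.8
gripper_force: 0.0
```

arm_command --motion '[{"offset": [0, 0, 0], "spin": 0}, {"offset": [0, 0, 0], "spin": 0}, {"offset": [0, 0, 0], "spin": 0}, {"offset": [0, 0, 0], "spin": 0}]' --jaw 0.018 --newtons 25

```text
time_s: 9.18
ee_pos: [545.4, -60.6, 189.3]
ee_rot: [-180.0, -0.0, -14.0]
force: [-0.0, 0.1, 3.2]
gripper_width: 23.5
gripper_force: 25.0
```

```bash
cat >> h.py <<'E'
def arc(a0,a1,n,yaw,R=115.,start=None):
    a=np.radians(np.linspace(a0,a1,n+1)); P=AX+R*np.c_[np.cos(a),np.sin(a)]
    if start is not None: P[0]=start
    d=np.diff(P,axis=0); c,s=np.cos(np.radians(yaw)),np.sin(np.radians(yaw))
    print((np.c_[d@[c,s],d@[s,-c]]/1000).round(4).tolist())
E
python3 -c "
from h import *
s=env.state(); print(s['force'],s['ee_pos'],s['gripper_width'],s['ee_rot'])
d=s['ee_pos'][:2]-AX; a=np.degrees(np.arctan2(d[1],d[0])); print(np.hypot(*d),a)
arc(a,202.3,10,-14,start=s['ee_pos'][:2])"
```

```text
[-0.02554725  0.11582506  3.15759378] [545.37598262 -60.56552151 189.26581084] 23.53249248624237 [-1.79994393e+02 -2.93272847e-02 -1.39926091e+01]
115.00072288908241 138.34502148378675
[[-0.0053, 0.0117], [-0.004, 0.0122], [-0.0026, 0.0126], [-0.0012, 0.0128], [0.0003, 0.0128], [0.0017, 0.0127], [0.0031, 0.0125], [0.0045, 0.012], [0.0058, 0.0115], [0.007, 0.0107]]
```

arm_command --motion '[{"offset": [-0.0053, 0.0117, 0], "spin": 0}, {"offset": [-0.004, 0.0122, 0], "spin": 0}, {"offset": [-0.0026, 0.0126, 0], "spin": 0}, {"offset": [-0.0012, 0.0128, 0], "spin": 0}, {"offset": [0.0003, 0.0128, 0], "spin": 0}]'

```text
time_s: 9.8
ee_pos: [518.3, -118.9, 189.3]
ee_rot: [-180.0, -0.1, -14.0]
force: [3.8, 1.3, 1.4]
gripper_width: 23.6
gripper_force: 25.0
```

arm_command --motion '[{"offset": [0.0017, 0.0127, 0], "spin": 0}, {"offset": [0.0031, 0.0125, 0], "spin": 0}, {"offset": [0.0045, 0.012, 0], "spin": 0}, {"offset": [0.0058, 0.0115, 0], "spin": 0}, {"offset": [0.007, 0.0107, 0], "spin": 0}]'

```text
time_s: 10.42
ee_pos: [526.0, -181.0, 189.3]
ee_rot: [-179.9, -0.1, -14.0]
force: [5.1, 3.1, 3.7]
gripper_width: 23.5
gripper_force: 25.0
```

arm_command --motion '[{"offset": [0, 0, 0], "spin": 0}, {"offset": [0, 0, 0], "spin": 0}]'

```text
time_s: 10.68
ee_pos: [526.2, -181.5, 189.3]
ee_rot: [-180.0, -0.1, -14.0]
force: [5.6, 1.0, 3.5]
gripper_width: 23.6
gripper_force: 25.0
```

```bash
python3 -c "
from h import *
look('e')
s=env.state(); print(s['force'],s['ee_pos'],s['gripper_width'],s['ee_rot'])
d=s['ee_pos'][:2]-AX; a=np.degrees(np.arctan2(d[1],d[0]))%360; print(np.hypot(*d),a)
arc(a,128.5,16,-14,start=s['ee_pos'][:2])"
```

```text
top fin 55 [ 682.3 -141.2] r 51.2 az -4.8
side fin 56 [ 680.7 -142.8] r 49.7 az -6.7
side knob 10 [ 513.1 -158.7] r 120.2 az -169.6
[5.34248253 1.75937791 2.94413223] [ 526.10127461 -181.3090677   189.29801273] 23.47935528830324 [-1.79984901e+02 -1.32206214e-01 -1.39959934e+01]
114.14931144951252 202.84053194352626
[[-0.006, -0.0072], [-0.0046, -0.0081], [-0.004, -0.0084], [-0.0033, -0.0087], [-0.0026, -0.009], [-0.0018, -0.0091], [-0.0011, -0.0093], [-0.0003, -0.0093], [0.0004, -0.0093], [0.0012, -0.0092], [0.0019, -0.0091], [0.0027, -0.0089], [0.0034, -0.0087], [0.0041, -0.0084], [0.0047, -0.008], [0.0054, -0.0076]]
```

Free-wheel works: handle is about +0.61 and selector still about 1.0. I refine the axle estimate from the radial force and start the clockwise stroke.

```bash
sed -i 's/^AX=.*/AX=np.array([631.9,-136.3]); YAW=-12.1/' h.py; cat >> h.py <<'E'
def halt(n=8):
    F=[];P=[]
    for i in range(n):
        env.grab_frame('top'); s=env.state(); F.append(s['force']); P.append(s['ee_pos'])
    F=np.mean(F,0);P=np.mean(P,0); d=P[:2]-AX; a=np.arctan2(d[1],d[0]); t=np.array([-np.sin(a),np.cos(a)])
    print('t',s['time_s'],'az',np.degrees(a)%360,'handle',(np.degrees(a)%360-167.9)/57.3,'r',np.hypot(*d),'Ftan(ccw+)',F[:2]@t,'Frad',F[:2]@d/np.hypot(*d),'Fz',F[2],'w',s['gripper_width'])
E
python3 -c "
from h import *
halt(4)
arc(202.5,127.5,15,-14,start=np.array([524.9,-180.6]))"
```

```text
t 10.975 az 203.03084316870044 handle 0.6131037202216482 r 114.97630765675044 Ftan(ccw+) 0.7388155036921339 Frad -5.542280503060259 Fz 2.9461163678582643 w 23.125380225675574
[[-0.0049, -0.0088], [-0.0049, -0.0088], [-0.0041, -0.0092], [-0.0033, -0.0095], [-0.0024, -0.0097], [-0.0016, -0.0099], [-0.0007, -0.01], [0.0002, -0.01], [0.001, -0.01], [0.0019, -0.0098], [0.0028, -0.0096], [0.0036, -0.0094], [0.0044, -0.009], [0.0052, -0.0086], [0.0059, -0.0081]]
```

arm_command --motion '[{"offset": [-0.0049, -0.0088, 0], "spin": 0}, {"offset": [-0.0049, -0.0088, 0], "spin": 0}, {"offset": [-0.0041, -0.0092, 0], "spin": 0}, {"offset": [-0.0033, -0.0095, 0], "spin": 0}, {"offset": [0, 0, 0], "spin": 0}]'

```text
time_s: 11.6
ee_pos: [517.0, -141.8, 189.3]
ee_rot: [179.9, -0.1, -13.9]
force: [3.1, -3.3, 5.9]
gripper_width: 23.9
gripper_force: 25.0
```

```bash
python3 -c "
from h import *
halt(8)"
```

```text
t 12.0 az 182.80528458549315 handle 0.2601271306368787 r 114.98430830105544 Ftan(ccw+) 3.5007317473205903 Frad -2.329265515274215 Fz 5.225998554579214 w 23.547686360463455
```

arm_command --motion '[{"offset": [-0.0024, -0.0097, 0], "spin": 0}, {"offset": [-0.0016, -0.0099, 0], "spin": 0}, {"offset": [0, 0, 0], "spin": 0}]'

```text
time_s: 12.38
ee_pos: [517.8, -121.9, 189.2]
ee_rot: [179.9, -0.0, -14.0]
force: [1.7, -3.5, 5.0]
gripper_width: 23.6
gripper_force: 25.0
```

```bash
python3 -c "
from h import *
halt(8)"
```

```text
t 12.775 az 172.947354852036 handle 0.08808647211232101 r 115.01285015440236 Ftan(ccw+) 3.720069087442726 Frad -2.493829797620341 Fz 5.674920355207927 w 23.398039052641
```

arm_command --motion '[{"offset": [-0.0007, -0.01, 0], "spin": 0}, {"offset": [0.0002, -0.01, 0], "spin": 0}, {"offset": [0, 0, 0], "spin": 0}]'

```text
time_s: 13.15
ee_pos: [521.9, -102.6, 189.2]
ee_rot: [179.9, 0.0, -13.9]
force: [0.6, -3.8, 6.6]
gripper_width: 23.6
gripper_force: 25.0
```

```bash
python3 -c "
from h import *
halt(8)"
```

```text
t 13.55 az 163.06250384804858 handle -0.08442401661346295 r 115.02247013967519 Ftan(ccw+) 3.9439872672889758 Frad -2.4678678398160345 Fz 6.210380721577147 w 23.463178576875283
```

arm_command --motion '[{"offset": [0.001, -0.01, 0], "spin": 0}, {"offset": [0.0019, -0.0098, 0], "spin": 0}, {"offset": [0, 0, 0], "spin": 0}]'

```text
time_s: 13.92
ee_pos: [529.3, -84.2, 189.2]
ee_rot: [179.8, 0.0, -13.9]
force: [0.3, -4.4, 7.1]
gripper_width: 23.2
gripper_force: 25.0
```

```bash
python3 -c "
from h import *
halt(8)"
```

```text
t 14.325 az 153.18944315358183 handle -0.25672874077518626 r 115.04906852146995 Ftan(ccw+) 3.574119713298795 Frad -2.7556992082729206 Fz 6.42224154760458 w 23.56210645544706
```

arm_command --motion '[{"offset": [0.0028, -0.0096, 0], "spin": 0}, {"offset": [0.0036, -0.0094, 0], "spin": 0}, {"offset": [0, 0, 0], "spin": 0}]'

```text
time_s: 14.7
ee_pos: [539.8, -67.4, 189.2]
ee_rot: [179.8, 0.1, -13.9]
force: [0.1, -4.4, 7.6]
gripper_width: 23.6
gripper_force: 25.0
```

```bash
python3 -c "
from h import *
halt(8)"
```

```text
t 15.1 az 143.31103503050213 handle -0.42912678829839235 r 115.06135951715602 Ftan(ccw+) 3.7500005700649344 Frad -2.733850274049521 Fz 7.15735540526155 w 23.625506453479773
```

arm_command --motion '[{"offset": [0.0044, -0.009, 0], "spin": 0}, {"offset": [0.0052, -0.0086, 0], "spin": 0}, {"offset": [0, 0, 0], "spin": 0}]'

```text
time_s: 15.48
ee_pos: [552.8, -52.7, 189.2]
ee_rot: [179.8, 0.2, -13.9]
force: [-1.3, -5.0, 8.0]
gripper_width: 23.7
gripper_force: 25.0
```

```bash
python3 -c "
from h import *
halt(8)
s=cv2.imread('pics/sidee.png');s2,_=env.grab_frame('side')
cv2.imwrite('pics/c3.png',np.hstack([cv2.resize(q[250:400,300:430],(390,450),interpolation=2) for q in(s,s2)]))
arc(132.5,202.5,10,-14)"
```

```text
t 15.875 az 133.57146641956695 handle -0.5991018076864408 r 115.08687031948922 Ftan(ccw+) 4.569279965855602 Frad -2.387934822393294 Fz 8.64573125109551 w 23.322122359202137
[[-0.007, 0.0122], [-0.0055, 0.0129], [-0.0039, 0.0135], [-0.0022, 0.0139], [-0.0005, 0.014], [0.0012, 0.014], [0.0029, 0.0137], [0.0046, 0.0133], [0.0062, 0.0126], [0.0076, 0.0118]]
```

View pics/c3.png

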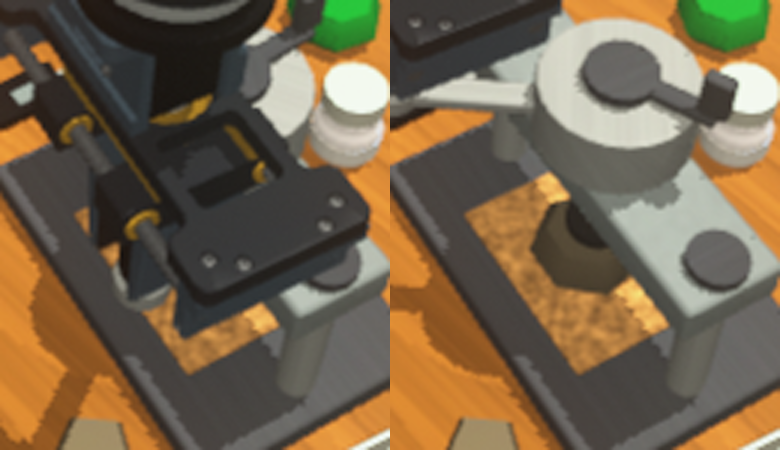

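The right half of the view shows the foot reaching the core at (600,240), with the fin still over at lower. Tangential force rose from about 3.7 to 4.6 N, so contact has begun. I swing back and take a second stroke.

arm_command --motion '[{"offset": [-0.007, 0.0122, 0], "spin": 0}, {"offset": [-0.0055, 0.0129, 0], "spin": 0}, {"offset": [-0.0039, 0.0135, 0], "spin": 0}, {"offset": [-0.0022, 0.0139, 0], "spin": 0}, {"offset": [-0.0005, 0.014, 0], "spin": 0}]'

```text
time_s: 16.55
ee_pos: [519.6, -111.5, 189.3]
ee_rot: [-179.9, -0.0, -14.0]
force: [4.0, 0.7, 4.3]
gripper_width: 23.6
gripper_force: 25.0
```

arm_command --motion '[{"offset": [0.0012, 0.014, 0], "spin": 0}, {"offset": [0.0029, 0.0137, 0], "spin": 0}, {"offset": [0.0046, 0.0133, 0], "spin": 0}, {"offset": [0, 0, 0], "spin": 0}]'

```text
time_s: 17.05
ee_pos: [518.3, -154.0, 189.2]
ee_rot: [-180.0, -0.0, -14.1]
force: [2.9, -0.6, 6.2]
gripper_width: 23.4
gripper_force: 25.0
```

```bash
python3 -c "
from h import *
halt(4)
arc(188.5,128.5,20,-14)"
```

```text
t 17.25 az 188.6178696630179 handle 0.3615684059863507 r 114.95632170199163 Ftan(ccw+) 0.9388862532149234 Frad -3.0570807117165333 Fz 6.303169222447267 w 23.20356457457723
[[-0.0022, -0.0056], [-0.0019, -0.0057], [-0.0016, -0.0058], [-0.0013, -0.0059], [-0.0009, -0.0059], [-0.0006, -0.006], [-0.0003, -0.006], [-0.0, -0.006], [0.0003, -0.006], [0.0006, -0.006], [0.0009, -0.0059], [0.0013, -0.0059], [0.0016, -0.0058], [0.0019, -0.0057], [0.0022, -0.0056], [0.0024, -0.0055], [0.0027, -0.0054], [0.003, -0.0052], [0.0033, -0.005], [0.0035, -0.0049]]
```

arm_command --motion '[{"offset": [-0.0022, -0.0056, 0], "spin": 0}, {"offset": [-0.0019, -0.0057, 0], "spin": 0}, {"offset": [-0.0016, -0.0058, 0], "spin": 0}, {"offset": [0, 0, 0], "spin": 0}]'

```text
time_s: 17.75
ee_pos: [516.9, -134.6, 189.3]
ee_rot: [-179.9, -0.0, -14.0]
force: [3.5, 0.6, 6.1]
gripper_width: 23.3
gripper_force: 25.0
```

```bash
python3 -c "
from h import *
halt(10)"
```

```text
t 18.25 az 179.240775642899 handle 0.19791929568759145 r 114.97775161972723 Ftan(ccw+) -1.3410617046325846 Frad -2.8959127203475967 Fz 5.861482695396309 w 23.436233245034202
```

arm_command --motion '[{"offset": [-0.0013, -0.0059, 0], "spin": 0}, {"offset": [-0.0009, -0.0059, 0], "spin": 0}, {"offset": [0, 0, 0], "spin": 0}]'

```text
time_s: 18.62
ee_pos: [517.6, -123.4, 189.2]
ee_rot: [180.0, -0.0, -14.0]
force: [2.9, -2.1, 6.7]
gripper_width: 23.8
gripper_force: 25.0
```

```bash
python3 -c "
from h import *
halt(10)"
```

```text
t 19.125 az 173.66045125735465 handle 0.1005314355559275 r 114.99132143973063 Ftan(ccw+) 1.0715462793789556 Frad -2.9380104549063897 Fz 5.534586565986983 w 23.73332115775851
```

arm_command --motion '[{"offset": [-0.0006, -0.006, 0], "spin": 0}, {"offset": [-0.0003, -0.006, 0], "spin": 0}, {"offset": [0, 0, 0], "spin": 0}]'

```text
time_s: 19.5
ee_pos: [519.2, -113.0, 189.2]
ee_rot: [179.8, -0.0, -13.9]
force: [1.8, -5.2, 5.4]
gripper_width: 23.5
gripper_force: 25.0
```

```bash
python3 -c "
from h import *
halt(10)"
```

```text
t 20.0 az 168.38747393001378 handle 0.00850739842955982 r 115.03750644327204 Ftan(ccw+) 5.153128755490458 Frad -2.778402377675041 Fz 5.537041764549565 w 23.338796671115215
```

arm_command --motion '[{"offset": [0, -0.006, 0], "spin": 0}, {"offset": [0.0003, -0.006, 0], "spin": 0}, {"offset": [0, 0, 0], "spin": 0}]'

```text
time_s: 20.38
ee_pos: [522.2, -101.7, 189.2]
ee_rot: [179.8, 0.0, -14.0]
force: [1.5, -6.7, 6.5]
gripper_width: 23.5
gripper_force: 25.0
```

```bash
python3 -c "
from h import *
halt(10)"
```

```text
t 20.875 az 162.54161672792645 handle -0.09351454227004456 r 115.04783701981162 Ftan(ccw+) 5.498677174951715 Frad -2.771152768329071 Fz 6.235335597428061 w 23.59831334720955
```

arm_command --motion '[{"offset": [0.0006, -0.006, 0], "spin": 0}, {"offset": [0.0009, -0.0059, 0], "spin": 0}, {"offset": [0.0013, -0.0059, 0], "spin": 0}, {"offset": [0, 0, 0], "spin": 0}]'

```text
time_s: 21.38
ee_pos: [528.7, -85.4, 189.2]
ee_rot: [179.7, 0.1, -13.9]
force: [-0.7, -8.1, 6.7]
gripper_width: 23.1
gripper_force: 25.0
```

```bash
python3 -c "
from h import *
halt(10)"
```

```text
t 21.875 az 153.78969718341443 handle -0.24625310325629274 r 115.07083026171637 Ftan(ccw+) 6.619315084367662 Frad -2.7959097996113185 Fz 7.237134531733657 w 23.704360435829162
```

arm_command --motion '[{"offset": [0.0016, -0.0058, 0], "spin": 0}, {"offset": [0.0019, -0.0057, 0], "spin": 0}, {"offset": [0, 0, 0], "spin": 0}]'

```text
time_s: 22.25
ee_pos: [534.4, -75.2, 189.2]
ee_rot: [179.7, 0.1, -13.9]
force: [-1.7, -6.9, 8.0]
gripper_width: 23.8
gripper_force: 25.0
```

```bash
python3 -c "
from h import *
halt(10)"
```

```text
t 22.75 az 147.98282237175695 handle -0.347594723005987 r 115.08118395942068 Ftan(ccw+) 6.777373041060626 Frad -2.663865616788 Fz 7.665932974621128 w 23.445286625433273
```

Halt force is now 6.8 N against 3.7 N free, which gives about 31 N; the angle estimate gives about 34 N. I release, rise and check.

arm_command --motion '[{"offset": [0, 0, 0], "spin": 0}, {"offset": [0, 0, 0], "spin": 0}, {"offset": [0, 0, 0], "spin": 0}, {"offset": [0, 0, -0.03], "spin": 0}, {"offset": [0, 0, -0.04], "spin": 0}]' --jaw 0.06

```text
time_s: 23.38
ee_pos: [534.5, -72.1, 257.6]
ee_rot: [-179.9, 0.4, -14.0]
force: [0.3, -0.1, -0.2]
gripper_width: 59.6
gripper_force: 0.0
```

arm_command --motion '[{"offset": [-0.05, -0.02, -0.02], "spin": 0}, {"offset": [-0.05, -0.02, 0], "spin": 0}, {"offset": [-0.05, -0.02, 0], "spin": 0}, {"offset": [0, 0, 0], "spin": 0}, {"offset": [0, 0, 0], "spin": 0}]'

```text
time_s: 24.0
ee_pos: [404.9, 21.7, 278.7]
ee_rot: [-180.0, 0.0, -14.0]
force: [-0.5, -0.4, -0.1]
gripper_width: 60.0
gripper_force: 0.0
```

```bash
python3 -c "
from h import *
look('z'); s=env.state(); print(s['force'],s['ee_pos'],s['gripper_width'])
cv2.imwrite('pics/c4.png',cv2.resize(cv2.imread('pics/sidez.png')[220:420,260:480],None,fx=2.5,fy=2.5,interpolation=2))"
```

```text
top fin 54 [ 662.8 -175.6] r 50.0 az -51.8
top knob 172 [527.2 -90.2] r 114.4 az 156.2
top bar 224 [ 563.5 -106.4] r 74.7 az 156.4
side fin 62 [ 661.7 -177.4] r 50.7 az -54.0
side knob 181 [525.9 -91.8] r 115.0 az 157.3
side bar 260 [ 562.6 -107.6] r 75.0 az 157.5
[ 0.47912264 -0.02859214  0.22896515] [405.56323834  21.11974498 278.58584277] 59.94479589065041
```

View pics/c4.png

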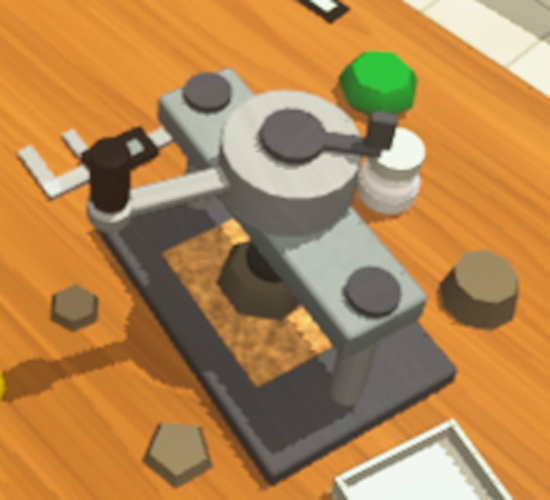

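The final view shows the core at (265,275) held upright under the foot, the fin over at lower, the bystanders in place and the gripper clear. Selector measures about 1.0. I hand in.

```bash
python3 -c "
from workcell import env
print(env.job_done())"
```

```text
the job is handed in; nothing more can be done
None
```

The job is handed in, with no verdict returned: lever over at lower (about 1.0 rad), free-wheel felt back to about +0.61 rad, core clamped at an estimated 31–34 N (not re-checked after the handle sprang back about 0.15 rad on release, perhaps 20–25 N if the screw turned with it), gripper clear and no bystander seen to move.

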